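# Fit the bayonet cap on the cold-brew filter and hold it home

### The arm

A 7-joint arm with a two-finger parallel gripper is mounted at the origin on the work surface. World frame = base frame: x ahead of the robot, y to its left, z up, the work surface at z = 0. Lengths are in m, angles in rad, forces in N, time in s.
With the tool pointing down it reaches from about 0.35 to 0.9 m from the base axis. Payload 8.1 kg.
Tool frame: the origin (TCP) lies midway between the tips of the shut fingers; the grasp point (between the pads) lies 19 mm behind it; z points along the fingers, y is the line along which they close (so a half turn about z gives the same grasp; the last joint's range is limited). The gripper opens to 92 mm and grips with 3 to 60 N. Pads are 19 mm wide; open, the fingers measure 130 mm over their backs; the gripper's body (75 mm by 190 mm) begins 47 mm behind the grasp point.
Start: joints at [-1.211, 0.434, 0.025, 1.573, -0.012, 1.134, -0.075], TCP at [0.279, 0.559, 0.227] pointing down, gripper open.
Joint ranges: [-2.62, 2.62], [-0.44, 2.09], [-1.27, 1.32], [0.08, 2.57], [-1.32, 4.46], [0.12, 2], [-2.74, 2.74]. Speed limits (rad/s): [2.22, 2.22, 3.01, 3.01, 3.14, 3.14, 3.14].

### API

Orientations are given as a unit quaternion [w, x, y, z].
In Python, from workcell import move_to, move_linear, set_joints, grip, wait, ik, observe, grab_frame, get_calibration, MotionError, sign_off gives the robot as it stands. Calls block until the motion is done:
- move_to(position, orientation): joint-space move of the TCP to a pose.
- move_linear(position, rot=None, v=0.15, force_limit=None): straight line of the TCP; rot=None keeps the orientation; v is the mean speed in m/s. With force_limit (N) it stops when the force on the tool has changed by that much, and returns True; else False.
- set_joints(angles): joint-space move.
- grip(opening, squeeze=None): opening from 0.0 (shut) to 1.0 (fully open); squeeze is the grip in N (None keeps the last); returns when the fingers have stopped.
- wait(seconds).
- ik(position, orientation): joint angles nearest the present ones, or None.
- observe(): the state.
- grab_frame(name): name is "side" or "top"; returns the picture (480x640x3 uint8, red, green, blue); there is no depth.
- get_calibration(name): a dict with "K" (3x3 intrinsics, pixels), "xyz" and "orientation" of the camera in the world. Camera axes: x right, y up, looking along -z (the intrinsics and any distortion apply to the point x, -y, -z); pixel columns grow to the right and rows downward; lengths in m; the calibration is good to about 2 mm. A picture is of the moment at which its call begins. get_calibration takes no time and is no camera call.
A pose or a line that the arm cannot do raises MotionError and nothing moves.
- sign_off(): hands the job in; it is judged then, once.
The state is a dict: "time": time; "q": joint angles; "joint_velocities": joint speeds; "effort": joint torques, N m; "tcp_pos": TCP position; "tcp_rot": TCP orientation; "ft_force": force on the tool from outside, world axes, zero at the start; "moment": the same for the moment, N m; "width": opening from 0.0 (shut) to 1.0 (fully open); "grip_force": force on a finger pad.
Only numpy, scipy, OpenCV 4.12 (cv2) and the standard library are available. Lean on these libraries where they do the work, as an engineer would, in place of code of your own. Each camera call takes 0.05 s, during which the arm holds its last target. There are 200 camera calls.

### The job

Fit the loose knurled cap on the filter housing: pick it up from the bench, set it open end down over the housing's spigot and turn it until the keyways hidden inside it drop over the spigot's pins, then push it fully home against the spring seal. Finish while still holding it pushed home, because the spring lifts it again as soon as you let go. Leave the two jugs, the tub of jug lids and the brush where they are.

Things in the scene. Friction and masses are not known exactly. Their poses are not given: they have to be found in the camera images.
- cap_center (a point): Centre of the loose knurled metal cap, half-way up: 60 mm across (61 over the knurl), 46 mm tall, about 0.25 kg, closed on top, standing open end down on the bench. z axis up. Blind bore 36.6 mm across, 40 mm deep, with three full-depth keyways 9 mm wide, 120 degrees apart; unseen from outside, their angle to the cap's axes is not given.
- cap_top (a point): Centre of the cap's flat top, 23 mm above its centre. When the cap stands on the spigot: 156.5 mm above the bench while it rests on the pins, 150 mm once the keyways have dropped over the pins and it sits on the unpressed seal, 144 mm fully home.
- housing: Stainless filter housing, fixed to the bench; origin at the centre of its underside, z up. Base flange 110 mm across, bowl 80 mm across (86 mm band 68 to 76 mm up), narrowing above 80 mm to 66 mm across, up to a flat shoulder 98 mm above the bench. Pipe ports along its +x and -x reach 68 mm from the axis, 45 mm up.
- spigot_tip (a point): Tip of the spigot that rises from the shoulder on the housing's axis; 132 mm above the bench, z up. The spigot is 34 mm across up to 122 mm above the bench, then tapers to 20 mm across at the tip.
- pin_level (a point): On the housing's axis at the height of the tops of the spigot's three 5 mm round pins, 110.5 mm above the bench; pins 120 degrees apart, reaching 23 mm from the axis, at an angle that differs every time and is not given. Off the keyways the cap's rim rests on them; at most 120 degrees of turn either way aligns it (to about 5 degrees), then it goes down and no longer turns.
- shoulder (a point): On the axis at the flat shoulder, 98 mm above the bench, where the cap's rim ends up fully home. A black spring seal ring round the spigot's foot stands 6 mm higher (its top 104 mm above the bench): it carries the cap's weight, starts to yield at 4 N, needs 10 N at the shoulder and lifts the cap again when let go.
- jug_a: Bystander: filled brown half-gallon jug with black lid, 110 mm square, 243 mm tall, with a handle on its +y side reaching 87 mm from its centre; origin at the centre of its underside.
- jug_b: Bystander: a second jug like jug_a.
- tub: Bystander: low clear tub of black jug lids, 120 x 160 mm, 60 mm tall; origin at the centre of its underside.
- brush: Bystander: white cleaning brush lying on the bench along its x axis, from 110 mm behind to 95 mm ahead of its origin, 35 mm wide, 28 mm tall; origin on the bench under it.
Things that resemble listed ones, but are neither listed nor needed, are in the scene too. Several things look just like the part that bears cap_center: the one meant starts farthest from the robot's base.

How it is judged:
At the end, for the whole second after the job is handed in: The cap is on the spigot with its keyways over the pins, pushed home against the spring to within 2 mm of the shoulder, within 4 mm of the axis and upright to 0.08 rad, and the robot is still holding it there with more than 2 N of contact, for the whole second after the program ends (z of cap_center in the frame of housing below 0.123 m and horizontal distance between cap_center and housing below 0.004 m and angle between cap_center's own z axis and vertical below 0.08 rad and contact force between any of the fingers, the arm and cap above 2 N); the arm keeps its last pose, push and grip.
It fails at once if a jug is moved more than 3 cm (distance of any of jug_a, jug_b from where it was at the start of the episode above 0.03 m).
It fails at once if the tub or the brush is moved more than 3 cm (distance of any of tub, brush from where it was at the start of the episode above 0.03 m).
It also fails if it takes over 51 s, if anything falls off the work surface, if the arm or the gripper's body presses on something with over 40 N, if the wrist force passes 120 N, or if a joint passes its speed limit or range.

## Working session

There is one attempt and no reset: what is moved stays moved. The work goes in short steps, each a Python script; the robot and the scene stay as the last script left them, time stands still between calls to the robot, and variables do not carry over. Pictures are saved under pics/ and viewed, at most 10 in all, crops included, and the job is handed in when it is done.

```bash
mkdir -p pics; ls
python3 - <<'E'
from workcell import *
import cv2
for n in("top","side"):
    cv2.imwrite(f"pics/{n}0.png",grab_frame(n)[:,:,::-1]); print(n,get_calibration(n))
s=observe();print(s)
E
```

```text
pics
top {'K': array([[509.22218073,   0.        , 317.94469576],
       [  0.        , 509.22218073, 243.46728858],
       [  0.        ,   0.        ,   1.        ]]), 'xyz': array([ 0.42666872, -0.0207467 ,  1.4020856 ]), 'orientation': array([ 0.70733191,  0.05532327, -0.04118362, -0.70350893])}
side {'K': array([[446.03804395,   0.        , 323.35347881],
       [  0.        , 446.03804395, 238.67065297],
       [  0.        ,   0.        ,   1.        ]]), 'xyz': array([0.42557173, 0.64343889, 0.7175333 ]), 'orientation': array([-0.10566305, -0.0569877 ,  0.40011888,  0.90856623])}
{'time': 0.1, 'q': array([-1.21059243,  0.43519453,  0.02497079,  1.57400158, -0.01156713,
        1.13396987, -0.07512449]), 'joint_velocities': array([-3.80903318e-06, -1.50704007e-03, -3.28992688e-04, -2.10453761e-03,
       -6.14852882e-05, -2.88895728e-04,  1.82475483e-03]), 'effort': array([ 2.38099026e-03, -6.69119740e+01,  9.87635516e-01, -3.15142107e+01,
       -6.05641259e-02,  3.74125061e-02, -1.64021415e-06]), 'tcp_pos': array([0.27889202, 0.55882429, 0.22599955]), 'tcp_rot': array([-8.52225027e-05,  2.29379930e-01,  9.73336703e-01, -7.09469946e-04]), 'ft_force': array([-0.46392016, -0.83399166, -0.66575612]), 'moment': array([-0.04232073,  0.01325501,  0.04792721]), 'grip_force': 0.0, 'width': 0.9953702986944336}
```

View pics/top0.png

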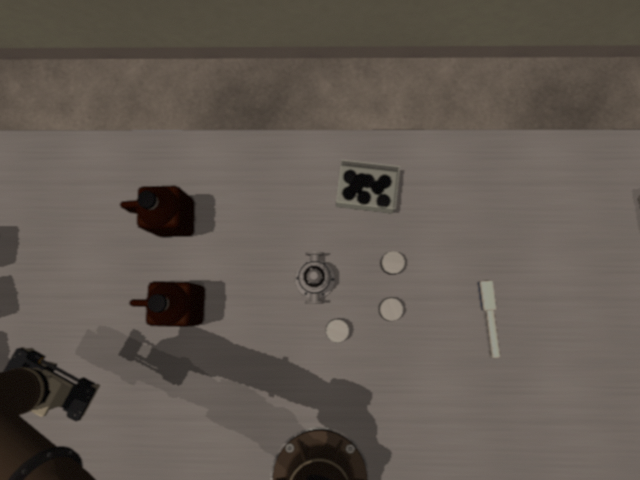

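View pics/side0.png

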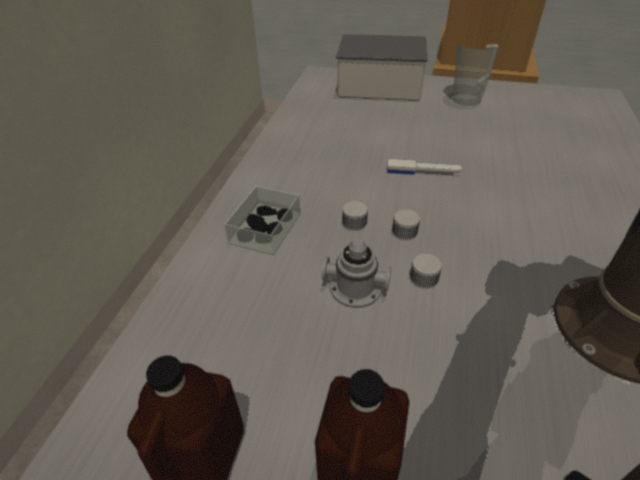

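The top view shows three caps at (393,262), (391,309) and (338,330), with the housing at (315,276). The farthest cap is the one at (393,262), which is (355,213) in the side view. The side view has the spigot tip near (357,240).

```bash
cat > h.py <<'E'
import numpy as np, cv2
from scipy.spatial.transform import Rotation as R
from workcell import *
def ray(n,u,v):
    c=get_calibration(n);K=c["K"];w,x,y,z=c["orientation"]
    d=R.from_quat([x,y,z,w]).apply([(u-K[0,2])/K[0,0],-(v-K[1,2])/K[1,1],-1]);return c["xyz"],d
def onplane(n,u,v,z):
    o,d=ray(n,u,v);return o+d*(z-o[2])/d[2]
def cross(p,q):
    (o,d),(e,f)=ray("top",*p),ray("side",*q)
    d=d/np.linalg.norm(d);f=f/np.linalg.norm(f)
    t=np.linalg.lstsq(np.c_[d,-f],e-o,rcond=None)[0]
    a,b=o+t[0]*d,e+t[1]*f;return (a+b)/2,np.linalg.norm(a-b)
def blobs(im,roi,th,lo=True,amin=100):
    x0,y0,x1,y1=roi;g=cv2.cvtColor(im,cv2.COLOR_BGR2GRAY)[y0:y1,x0:x1]
    m=(g>th).astype(np.uint8)
    n,l,s,c=cv2.connectedComponentsWithStats(m)
    return [(c[i]+[x0,y0],s[i]) for i in range(1,n) if s[i,4]>amin]
E
python3 - <<'E'
from h import *
t=cv2.imread("pics/top0.png");s=cv2.imread("pics/side0.png")
print(np.percentile(cv2.cvtColor(t,6)[240:350,290:420],[10,50,90,97]))
for th in(140,150,160,170):
  print(th)
  for n,im,roi in(("top",t,(290,230,420,350)),("side",s,(320,190,450,290))):
    for c,st in blobs(im,roi,th): print(n,c,st[2:],onplane(n,*c,.046))
a=cv2.resize(t[230:350,285:415],None,fx=4,fy=4,interpolation=2);b=cv2.resize(s[195:310,315:385],None,fx=4,fy=4,interpolation=2)
h=480;cv2.imwrite("pics/crop.png",np.hstack([a,cv2.copyMakeBorder(b,0,h-b.shape[0],0,0,0)]))
E
```

```text
[ 91. 106. 110. 140.]
140
top [336.89965398 330.4982699 ] [ 19  20 289] [ 0.38260808 -0.04425439  0.046     ]
150
160
170
```

View pics/crop.png

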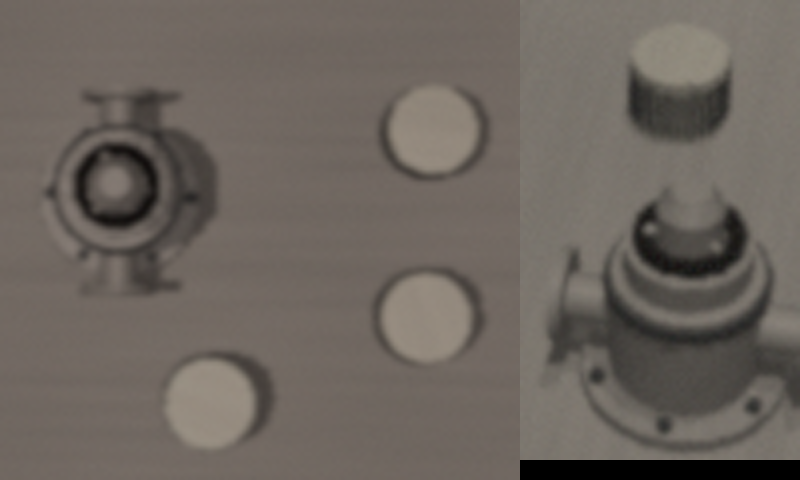

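The crop shows the target cap's disc at 4x (434,130) and the black seal ring centred at about (116,186), which is full-frame (314,276.5). The side view also shows two bright pins, at about (346.7,252.2) and (364,256.5).

Run:
```python
from h import *
t=cv2.imread("pics/top0.png");s=cv2.imread("pics/side0.png")
T=[(c,st) for c,st in blobs(t,(360,240,420,350),124)]
for c,st in T: print("top",c,st[2:],onplane("top",*c,.046))
for th in (120,128):
  for c,st in blobs(s,(335,198,375,232),th): print("side",th,c,st[:],onplane("side",*c,.046), cross(T[0][0],c))
# seal ring: dark
def ring(im,roi,th,n):
    x0,y0,x1,y1=roi;g=cv2.cvtColor(im,6)[y0:y1,x0:x1]
    m=(g<th).astype(np.uint8);cs,_=cv2.findContours(m,0,1)
    c=max(cs,key=cv2.contourArea);e=cv2.fitEllipse(cv2.convexHull(c));p=np.array(e[0])+[x0,y0]
    print(n,th,p,e[1],onplane(n,*p,.104));return p
for th in(50,60): 
  a=ring(t,(300,262,328,292),th,"top");b=ring(s,(340,238,378,268),th,"side");print(cross(a,b))
# spigot tip disc in top, brightest
tip=(285+116/4,230+182/4);print("tip",onplane("top",*tip,.132))
ax=onplane("top",*a,.104)
for p in((346.75,252.25),(364,256.5)):
  q=onplane("side",*p,.108)-ax;print("pin",q,np.hypot(*q[:2])*1e3,np.degrees(np.arctan2(q[1],q[0])))
```

```text
top [392.87240356 261.91097923] [ 21  21 337] [ 0.56415817 -0.19317861  0.046     ]
top [391.15254237 309.11581921] [ 21  21 354] [ 0.43922093 -0.18700719  0.046     ]
side 120 [357.89164786 206.13544018] [  7   0  33  18 443] [ 0.55924322 -0.20170157  0.046     ] (array([ 0.56059882, -0.1924437 ,  0.05341683]), np.float64(0.00560706486244749))
side 128 [354.78467153 207.91240876] [  8   3  24  15 274] [ 0.56529644 -0.19328845  0.046     ] (array([ 0.56470425, -0.19311526,  0.04613193]), np.float64(0.0011182999421300412))
top 50 [313.75507641 275.94866371] (20.22419548034668, 20.533185958862305) [0.52133406 0.0160078  0.104     ]
side 50 [357.07696342 253.72280788] (19.536115646362305, 27.17656898498535) [0.52180003 0.02016379 0.104     ]
(array([0.52201929, 0.01615217, 0.10005263]), np.float64(0.0007951697779167256))
top 60 [313.83895779 275.97179985] (20.904314041137695, 21.000530242919922) [0.52127613 0.01579323 0.104     ]
side 60 [356.82585907 253.69079304] (20.210058212280273, 27.827251434326172) [0.52229747 0.02018292 0.104     ]
(array([0.52226267, 0.01596667, 0.09985277]), np.float64(0.0013694285802840253))
tip [0.52041631 0.01461208 0.132     ]
pin [0.02038346 0.00878757 0.004     ] 22.19700377371217 23.321494718771508
pin [-0.01459662  0.01308857  0.004     ] 19.605403308387192 138.1178929479916
```

```bash
cat >> h.py <<'E'
CAP=np.array([.5645,-.1932]);AX=np.array([.5211,.0155])
def down(deg):
    a=np.radians(deg)/2;return [0,np.cos(a),np.sin(a),0]
def show(*e):
    s=observe();print(*e,"t%.2f"%s["time"],s["tcp_pos"].round(4),"F",s["ft_force"].round(1),"q7 %.2f"%s["q"][6],"w %.3f gf %.1f"%(s["width"],s["grip_force"]),"Mz %.2f"%s["moment"][2]);return s
E
python3 - <<'E'
from h import *
s=observe()
move_linear([.279,.559,.40],v=.3); show("up")
for a in (20,70,92,160):
    q=ik([*AX,.3],down(a));print(a,None if q is None else np.round(q,2))
az=np.degrees(np.arctan2(CAP[1],CAP[0]))
move_to([*CAP,.30],down(az+90)); show("over")
move_linear([*CAP,.08],v=.2)
hit=move_linear([*CAP,.010],v=.08,force_limit=8); show("low",hit)
E
```

```text
up t0.82 [0.2789 0.5588 0.3996] F [-1.  -0.3 -0.6] q7 -0.07 w 0.995 gf 0.0 Mz -0.05
20 [-0.69  0.23  0.7   1.75 -0.15  1.22 -1.17]
70 [-0.65  0.22  0.64  1.75 -0.14  1.22 -0.32]
92 [-0.63  0.22  0.61  1.75 -0.13  1.22  0.06]
160 [-0.56  0.21  0.52  1.74 -0.11  1.22  1.22]
over t3.67 [ 0.565  -0.1921  0.2999] F [-0.  -0.2  0.7] q7 0.32 w 0.999 gf 0.0 Mz -0.01
low False t5.95 [ 0.5648 -0.1935  0.0104] F [-0.4  0.3  0. ] q7 0.58 w 1.004 gf 0.0 Mz 0.00
```

Run:
```python
from h import *
# centre along both axes: light squeeze crosswise first
grip(0,5); show("c1"); grip(1.0)
p=[*CAP,.010]; az=np.degrees(np.arctan2(CAP[1],CAP[0]))
move_linear(p,rot=down(az+10),v=.15); 
grip(0,45); show("grip")
move_linear([*CAP,.21],v=.2); show("lift")
move_to([*AX,.21],down(28)); show("over housing")
move_linear([*AX,.158],v=.1); show("above tip")
for n in("side","top"): cv2.imwrite(f"pics/{n}1.png",grab_frame(n)[:,:,::-1])
s=cv2.imread("pics/side1.png")[150:300,280:440]
cv2.imwrite("pics/crop1.png",cv2.resize(s,None,fx=4,fy=4,interpolation=2))
```

```text
c1 t6.55 [ 0.5645 -0.1931  0.0101] F [-0.5  0.5  1.3] q7 0.58 w 0.656 gf 5.0 Mz 0.01
grip t9.43 [ 0.5645 -0.1933  0.01  ] F [-1.  -1.7  0.8] q7 -0.57 w 0.650 gf 45.0 Mz -0.02
lift t10.57 [ 0.564  -0.1926  0.2088] F [ 0.1  0.5 -3.4] q7 -0.80 w 0.653 gf 45.0 Mz 0.00
over housing t11.43 [0.5211 0.015  0.2098] F [ 0.6  0.1 -1.7] q7 -0.59 w 0.650 gf 45.0 Mz -0.00
above tip t12.10 [0.5214 0.0148 0.1583] F [-0.1  0.1 -1.9] q7 -0.53 w 0.649 gf 45.0 Mz -0.00
```

View pics/crop1.png

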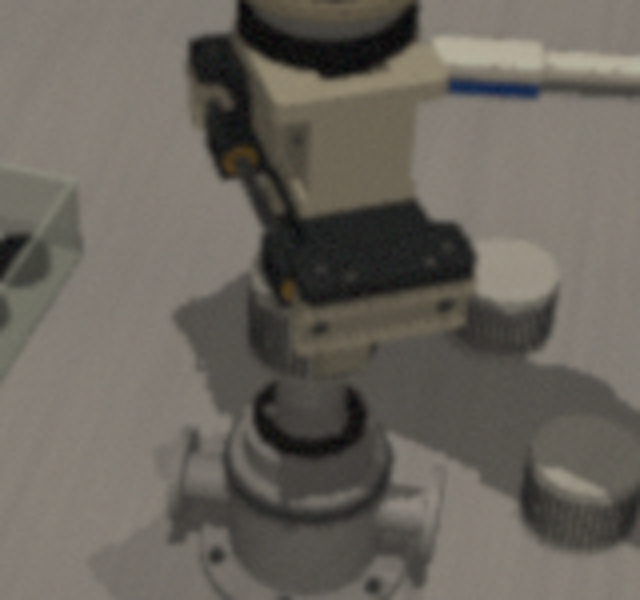

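The crop shows the cap held upright just above the spigot at about (310,390) in the crop, with its axis in line with the spigot. Next I lower it until it touches.

Run:
```python
from h import *
hit=move_linear([*AX,.128],v=.06,force_limit=12); show("on spigot",hit)
if not hit:
    hit=move_linear([*AX,.116],v=.03,force_limit=6); show("pins",hit)
    wait(.3); show()
```

```text
on spigot False t12.85 [0.5211 0.0153 0.1279] F [ 0.1  0.6 -2.3] q7 -0.49 w 0.650 gf 45.0 Mz 0.01
pins True t13.21 [0.5216 0.0156 0.1188] F [-0.5  0.8  3.7] q7 -0.48 w 0.653 gf 45.0 Mz -0.07
t13.51 [0.5215 0.0156 0.1189] F [1.7 0.2 5.5] q7 -0.48 w 0.652 gf 45.0 Mz -0.09
```

Run:
```python
from h import *
for a in range(32,162,5):
    move_linear([*AX,.1175],rot=down(a),v=.05); s=observe()
    f=s["ft_force"]
    print(a,"%.2f"%s["time"],s["tcp_pos"].round(4),f.round(1),"%.2f"%s["moment"][2],"%.2f"%s["q"][6])
    if a>32 and f[2]<1.5 or f[2]>30: break
show()
```

```text
32 13.76 [0.5223 0.0152 0.1189] [-1.7  1.4 20.5] 0.15 -0.42
37 14.01 [0.5224 0.0154 0.1193] [-4.7  1.2 26.4] 0.26 -0.36
42 14.26 [0.5224 0.0158 0.1194] [-4.6  3.2 28. ] 0.29 -0.29
47 14.51 [0.5223 0.0162 0.1193] [-4.9  3.6 28.6] 0.26 -0.22
52 14.76 [0.5225 0.016  0.1194] [-3.8  2.7 27.6] 0.23 -0.16
57 15.01 [0.5224 0.0158 0.1193] [-4.7  2.1 27. ] 0.30 -0.09
62 15.26 [0.5224 0.0162 0.1194] [-4.9  3.  28.8] 0.33 -0.02
67 15.51 [0.5224 0.0161 0.1194] [-5.   3.  28.4] 0.25 0.05
72 15.76 [0.5221 0.0166 0.1193] [-5.2  4.4 29.2] 0.25 0.12
77 16.01 [0.5224 0.016  0.1193] [-4.8  3.3 26.6] 0.01 0.18
82 16.26 [0.5222 0.0157 0.1194] [-4.8  1.3 28.2] 0.26 0.25
87 16.51 [0.5223 0.0163 0.1194] [-5.4  3.7 28.4] 0.31 0.32
92 16.76 [0.5222 0.0165 0.1194] [-5.3  3.6 29. ] 0.28 0.39
97 17.01 [0.5222 0.0168 0.1194] [-5.1  3.4 28. ] 0.21 0.46
102 17.26 [0.5223 0.0163 0.1194] [-5.   2.6 28.2] 0.21 0.53
107 17.51 [0.5222 0.0157 0.1194] [-5.8  1.8 28.6] 0.21 0.60
112 17.76 [0.5222 0.0163 0.1194] [-4.3  2.8 28. ] 0.35 0.67
117 18.01 [0.5222 0.0164 0.1194] [-5.7  3.4 27.9] 0.25 0.74
122 18.26 [0.5221 0.0166 0.1194] [-4.5  4.4 27.2] 0.20 0.81
127 18.51 [0.5219 0.0159 0.119 ] [-4.7  0.4 24.3] 0.43 0.88
132 18.76 [0.5209 0.0157 0.1179] [-2.3  1.7  9.6] 0.34 0.95
137 19.01 [0.5204 0.0156 0.1171] [-0.1  0.3 -2.4] 0.03 1.02
t19.01 [0.5204 0.0156 0.1171] F [-0.1  0.3 -2.4] q7 1.02 w 0.652 gf 45.0 Mz 0.03
```

It dropped in at about 135°. Now push it home.

Run:
```python
from h import *
grip(0,55)
for z in np.arange(.114,.1035,-.001):
    move_linear([*AX,z],v=.04); s=show("%.4f"%z)
    if s["ft_force"][2]>18: break
wait(.5); show("held")
cv2.imwrite("pics/side2.png",cv2.resize(grab_frame("side")[150:300,280:440,::-1],None,fx=4,fy=4,interpolation=2))
```

```text
0.1140 t19.48 [0.5212 0.0157 0.1139] F [-0.7  1.5 -1.9] q7 1.03 w 0.650 gf 55.0 Mz -0.02
0.1130 t19.73 [0.5212 0.0157 0.1131] F [-0.2  2.9  1.4] q7 1.03 w 0.650 gf 55.0 Mz 0.04
0.1120 t19.98 [0.5213 0.0157 0.1121] F [-0.4  3.2  1.2] q7 1.03 w 0.651 gf 55.0 Mz -0.00
0.1110 t20.23 [0.5213 0.0157 0.111 ] F [0.4 4.2 2.7] q7 1.03 w 0.648 gf 55.0 Mz 0.06
0.1100 t20.48 [0.5213 0.0157 0.1101] F [-0.4  3.8  3.7] q7 1.03 w 0.652 gf 55.0 Mz -0.00
0.1090 t20.73 [0.5212 0.0157 0.1091] F [-0.3  3.3  5.1] q7 1.03 w 0.648 gf 55.0 Mz 0.02
0.1080 t20.98 [0.5212 0.0157 0.1081] F [-0.5  3.7  5.6] q7 1.03 w 0.647 gf 55.0 Mz 0.02
0.1070 t21.23 [0.5213 0.0157 0.1077] F [-3.1  4.7 14. ] q7 1.03 w 0.647 gf 55.0 Mz 0.03
0.1060 t21.48 [0.5213 0.0156 0.1077] F [-8.5  4.4 29.3] q7 1.03 w 0.647 gf 55.0 Mz 0.07
held t21.98 [0.5213 0.0156 0.1077] F [-8.2  4.7 28. ] q7 1.03 w 0.649 gf 55.0 Mz 0.05
```

View pics/side2.png

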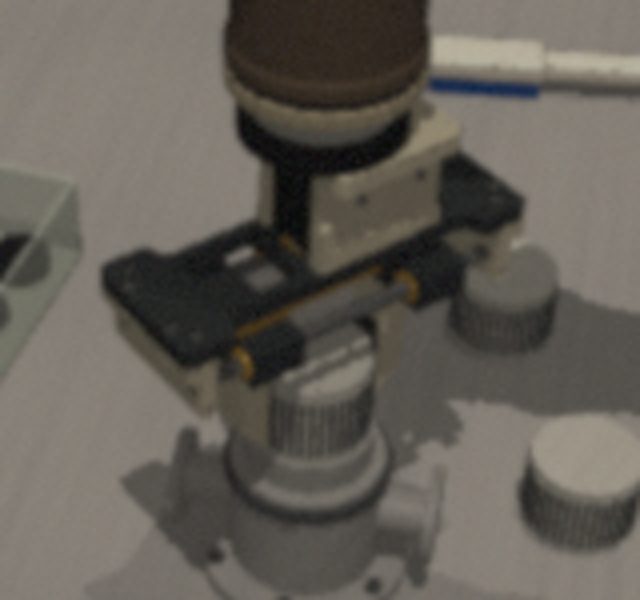

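The cap sits on the shoulder: its rim is at about crop (320,450) with no black seal visible. The spring force rose over about 6 mm and ended in a hard stop, and the drop from the pins was about 12 mm. Both fit fully home.

```bash
python3 -c "
from workcell import sign_off
print(sign_off())"
```

```text
the job is handed in; nothing more can be done
None
```

I handed the job in at about 22 s with the cap keyed over the pins and held hard against the shoulder (about 28 N down, 55 N grip); the jugs, tub and brush were not touched, and the judge's result was not shown.

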